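Make up two service kits from the parts on the bench

ROBOT

A 7-joint arm with a two-finger parallel gripper is mounted at the origin on the work surface. World frame = base frame: x ahead of the robot, y to its left, z up, the work surface at z = 0. Lengths are in m, angles in rad, forces in N, time in s.
With the tool pointing down it reaches from about 0.4 to 0.85 m from the base axis. Payload 6.9 kg.
Tool frame: the origin (TCP) lies on the centre line of the jaws, within the pads' length; the fingertips stand 25 mm ahead of it and the grasp point (between the pads) lies 6 mm ahead of it; z points along the fingers, y is the line along which they close (so a half turn about z gives the same grasp; the last joint's range is limited). The gripper opens to 85 mm and grips with 20 to 120 N. Pads are 22 mm wide; open, the fingers measure 114 mm over their backs; the gripper's body (76 mm by 85 mm) begins 54 mm behind the grasp point. The pads swing forward as they close: fully open they stand 13 mm farther back than shut.
Start: joints at [1.444, 0.507, -0.238, 1.5, 0.126, 1.149, -0.155], TCP at [0.144, -0.608, 0.256] pointing down, gripper open.
Joint ranges: [-3.08, 3.08], [-0.24, 2.05], [-1.43, 1.35], [0, 2.5], [-1.52, 4.66], [0.17, 1.96], [-2.89, 2.89]. Speed limits (rad/s): [2.39, 2.39, 3.14, 3.14, 3.14, 3.14, 3.14].

INTERFACE

Orientations are given as [roll, pitch, yaw] about the fixed x, y, z axes, in that order (R = Rz(yaw) Ry(pitch) Rx(roll)).
In Python, from workcell import ctrl gives the robot as it stands.
- The arm moves only by the tool play_rows, never from a script. Its argument "deltas" is a list of rows, each an object of numbers: "x", "y", "z": the shift along the tool's x, y, z in units of 60 mm (1.0 is 60 mm); "ax", "ay", "az": the turn, a rotation vector about the tool's x, y, z in units of 5 degrees (1.0 is 5 degrees); "claw": the closure, from -1 (fully open) to 1 (shut). A call has 1 to 10 rows; each row is the pose to reach, as a shift and turn from the pose commanded when the call began, along the tool's axes at that moment; what a row does not reach only later rows make up. A row lasts 1/8 s, in which the tool goes at most 62.5 mm and 10.7 degrees, less where a joint would pass 70% of its speed; a pose out of reach is approached as far as the arm can. A call with a gripper value outside its range is refused whole. The fingers move at their own pace and stop on an object; the grip force is fixed at half the most. Time passes only in rows, so rows that repeat a pose let the fingers close. It gives the time, the measured TCP pose, the force, the opening and the grip force at its end, in the units of the state.
- ctrl.get_state(): the state, without advancing time (a new reading comes with each control period).
- ctrl.camera(name): name is "scene" or "top" or "wrist"; returns a dict with "color" (384x512x3 uint8, red, green, blue), "vfov" (degrees; the focal length in pixels is half the picture's height over the tangent of half this angle, whatever the lens; pixels are square), "cx", "cy" (the principal point, pixels), "R" (3x3) and "t" (3): a world point X has camera coordinates R X + t. Camera axes: x right, y down, z forward; pixel columns grow to the right and rows downward; lengths in m; the calibration is good to about 2 mm. A picture is of the moment at which its call begins. There is no depth.
- ctrl.close_job(): hands the job in; it is judged then, once.
Trained networks look in a picture, given as the dict that the camera call returned (one of the last four; its "shot" number tells which), for a name from the list of things; names that differ only in an ending like _2 or _b are one class to them, and where a whole thing is asked for, a point or a joint stands for the part that bears it (a point fixed in the world has none). Each returns a list of dicts, best first, with "confidence" (0 to 1); they miss things now and then, are a little off and sometimes report something else, mostly with a low value. They report only what shows in the picture. A call takes as long as a camera call. They do not tell look-alikes from the thing itself.
- ctrl.outline_of(target, picture): "mask" (384x512 bool, what is visible of it).
- ctrl.spot_point(target, picture): "xyz" ([x, y, z] in m, in world coordinates, good to about 4 mm: a listed point, or the origin of a listed thing).
The state is a dict: "t": time; "joints": joint angles; "joint_vel": joint speeds; "joint_efforts": joint torques, N m; "eef_pos": TCP position; "ee_rot": TCP orientation; "ft_force": force on the tool from outside, world axes, zero at the start; "ft_torque": the same for the moment, N m; "grip_width": opening from 0.0 (shut) to 1.0 (fully open); "grasp_force": force on a finger pad.
Only numpy, scipy, OpenCV 4.12 (cv2) and the standard library are available. Lean on these libraries where they do the work, as an engineer would, in place of code of your own. Each camera call takes 0.05 s, during which the arm holds its last target. There are 200 camera calls.

TASK

Make up the two service kits. The large three-cell tray is for the truck: lay the pair of brake pads flat along the long cell, stand the squat oil filter in the wide square cell and lay the wheel bearing flat in the narrow cell. The small two-cell tray is for the motorbike: stand the tall slim oil filter upright in the wide cell and lay the axle nut flat in the narrow cell; set everything down on the tray floor, do not drop it, and let go of it all.

Things in the scene. Friction and masses are not known exactly. Their poses are not given: they have to be found in the camera images.
- squat_filter_mid (a point): The squat oil filter: a wide white metal canister with a domed, fluted top, 64 mm diameter, 60 mm tall, 0.35 kg, standing on its flat open end, dome up. Loose, standing on the bench at the start. This point is its centre, half-way up (30 mm above its foot); z is its axis.
- slim_filter_mid (a point): The slim oil filter: a narrow, tall white metal canister with a domed, fluted top, 46 mm diameter, 95 mm tall, 0.3 kg, standing on its flat open end, dome up. Loose, standing on the bench at the start. This point is its centre, half-way up (47.5 mm above its foot); z is its axis.
- bearing_mid (a point): The wheel bearing: a bright steel disc-like bearing with inner and outer race and a dark bore (the bore is closed, not graspable), 47 mm diameter, 30 mm tall, 0.25 kg, lying flat. Loose on the bench at the start. This point is its centre, half-way up (15 mm); z is its axis.
- nut_mid (a point): The axle nut: a big dark hexagonal steel nut, 36 mm across the flats (42 mm across the corners), 30 mm tall, 0.15 kg, lying flat. Loose on the bench at the start. This point is its centre, half-way up (15 mm); z is its axis, x is square to one pair of flats (the other pairs are 60 degrees on either side).
- pads_mid (a point): The pair of brake pads: an oblong block of two dark steel backing plates face to face with grey lining between, 100 mm long (its x), 46 mm wide (its y), 34 mm tall, 0.45 kg, lying flat. Loose on the bench at the start. This point is its centre, half-way up (17 mm).
- tray3: The large kit tray with three cells: sheet steel, nearly square, 182 mm (its x) by 172 mm (its y), fixed to the bench, at any yaw. Floor 3 mm thick; rim and dividers 4 mm thick and only 10 mm high above the bench. Origin: centre of its underside, on the bench; z up. Long cell: x 9 to 87 mm, y -82 to 82 mm, centre (48, 0) mm, its length along y. Wide (square) cell: x -87 to 5, y -10 to 82, centre (-41, 36). Narrow cell: x -87 to 5, y -82 to -14, centre (-41, -48).
- tray2: The small kit tray with two cells: sheet steel, oblong, 84 mm (its x) by 144 mm (its y), fixed to the bench, at any yaw. Floor 3 mm thick; rim and divider 4 mm thick and only 10 mm high above the bench. Origin: centre of its underside, on the bench; z up. Wide (square) cell: x -38 to 38 mm, y -8 to 68, centre (0, 30). Narrow cell: x -38 to 38, y -68 to -12, centre (0, -40).
Things that resemble listed ones, but are neither listed nor needed, are in the scene too. What is shaped like the part that bears nut_mid but green or purple is not meant.

How it is judged:
By the outcome, as a careful person would: the job done as asked, in the order asked, and still so for the second after the job is handed in, with the robot touching nothing.
It also fails if it takes over 134 s, if anything falls off the work surface, if the arm or the gripper's body presses on something with over 40 N, if the wrist force passes 120 N, or if a joint passes its speed limit or range.

## Working session

There is one attempt and no reset: what is moved stays moved. The work goes in short steps, Python scripts to look and compute and a tool call to move; the robot and the scene stay as the last step left them, time stands still between calls to the robot, and variables do not carry over. Pictures are saved under pics/ and viewed, at most 14 in all, crops included, and the job is handed in when it is done.

Besides the shell and the picture viewer there is one more tool, called after "Request:" in YAML: its name, and indented under it one key for each argument. play_rows: Moves the arm, as the interface text tells. Its arguments: {"type":"object","properties":{"deltas":{"type":"array"}},"required":["deltas"]}

```bash
mkdir -p pics; cat > h.py <<'E'
from workcell import ctrl
import numpy as np, cv2
from scipy.spatial.transform import Rotation as Ro
def save(p,n): cv2.imwrite('pics/'+n,p['color'][:,:,::-1])
def f(p): return 192/np.tan(np.radians(p['vfov'])/2)
def proj(p,X):
    c=np.array(p['R'])@np.array(X)+np.array(p['t']); return np.array([p['cx'],p['cy']])+f(p)*c[:2]/c[2]
def ray(p,u,v,z):
    d=np.array([(u-p['cx'])/f(p),(v-p['cy'])/f(p),1]); R=np.array(p['R']); o=-R.T@np.array(p['t']); d=R.T@d
    return o+d*(z-o[2])/d[2]
NAMES=['squat_filter_mid','slim_filter_mid','bearing_mid','nut_mid','pads_mid','tray3','tray2']
E
python3 - <<'E'
from h import *
s=ctrl.get_state(); print(s)
for n in ['top','scene']:
    p=ctrl.camera(n); save(p,n+'1.png'); print(n,p['vfov'],-np.array(p['R']).T@p['t'])
    for t in NAMES:
        for d in ctrl.spot_point(t,p)[:4]: print(t,round(d['confidence'],2),np.round(d['xyz'],3),np.round(proj(p,d['xyz'])))
E
```

```text
{'t': 0.0, 'joints': array([ 1.44445823,  0.50831696, -0.23751608,  1.50111031,  0.12569286,
        1.14892101, -0.15478597]), 'joint_vel': array([-0.00188852,  0.00132248,  0.00144606, -0.00041795, -0.00042237,
        0.00103257, -0.00120831]), 'joint_efforts': array([ 1.18108260e-04, -6.20595074e+01, -2.18583338e+00, -2.49647748e+01,
        1.29420008e-02,  1.19857863e-02, -2.76892877e-05]), 'eef_pos': array([ 0.1434212 , -0.60785432,  0.25545008]), 'ee_rot': array([-3.13982524e+00,  3.46019885e-05,  2.31856355e-01]), 'ft_force': array([-0.29895386,  0.45430637, -0.52293982]), 'ft_torque': array([ 0.00491914, -0.01773832,  0.02768307]), 'grasp_force': 0.0, 'grip_width': 0.9981600354512438}
top 45.75805842182494 [0.25716136 0.00529163 1.36002827]
squat_filter_mid 0.77 [0.572 0.411 0.03 ] [114. 204.]
slim_filter_mid 0.81 [ 0.429 -0.326  0.049] [366. 232.]
bearing_mid 0.53 [ 0.553 -0.398  0.012] [382. 192.]
nut_mid 0.72 [ 0.569 -0.002  0.01 ] [252. 196.]
nut_mid 0.7 [ 0.475 -0.012  0.012] [258. 226.]
nut_mid 0.55 [0.514 0.056 0.015] [234. 215.]
nut_mid 0.42 [0.653 0.04  0.017] [236
[... 168 characters left out ...]
 -0.002] [312. 177.]
tray2 0.96 [0.602 0.2   0.002] [186. 191.]
scene 45.01614146859598 [ 1.36226745 -0.51506927  0.84874957]
squat_filter_mid 0.98 [0.567 0.418 0.03 ] [380. 168.]
slim_filter_mid 0.94 [ 0.432 -0.33   0.048] [128. 219.]
bearing_mid 0.62 [ 0.556 -0.4    0.015] [119. 269.]
nut_mid 0.69 [0.574 0.003 0.013] [267. 218.]
nut_mid 0.65 [0.656 0.039 0.013] [294. 231.]
nut_mid 0.59 [ 0.477 -0.011  0.012] [244. 200.]
nut_mid 0.52 [0.515 0.057 0.016] [272. 199.]
pads_mid 0.62 [0.436 0.331 0.017] [331. 158.]
tray3 0.69 [ 0.618 -0.193 -0.002] [209. 259.]
tray3 0.61 [ 0.6    0.191 -0.007] [327. 207.]
tray2 0.69 [ 0.618 -0.193 -0.002] [209. 259.]
tray2 0.61 [ 0.6    0.191 -0.007] [327. 207.]
```

```bash
python3 - <<'E'
import cv2
a=cv2.imread('pics/top1.png')[140:290,90:430]; cv2.imwrite('pics/topc.png',cv2.resize(a,(800,353),interpolation=cv2.INTER_CUBIC))
E
```

```text
(no output)
```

View pics/topc.png

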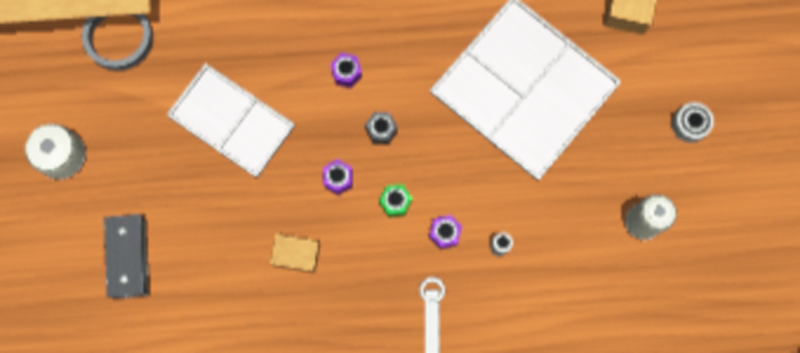

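View pics/scene1.png

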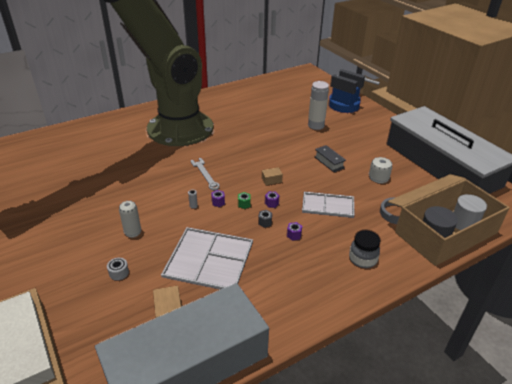

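```bash
python3 - <<'E'
from h import *
p=ctrl.camera('top')
for t,z in [('tray3',.01),('pads_mid',.034),('nut_mid',.03)]:
    for d in ctrl.outline_of(t,p)[:4]:
        m=d['mask'].astype(np.uint8); c,_=cv2.findContours(m,0,2); c=max(c,key=cv2.contourArea).reshape(-1,2)
        W=np.array([ray(p,u,v,z)[:2] for u,v in c])*1000
        (cx,cy),(w,h),a=cv2.minAreaRect(W.astype(np.float32)); print(t,round(d['confidence'],2),'c',round(cx),round(cy),'wh',round(w),round(h),'ang',round(a,1))
p=ctrl.camera('wrist'); s=ctrl.get_state(); R=Ro.from_euler('xyz',s['ee_rot']).as_matrix()
o=-np.array(p['R']).T@p['t']; print('cam in tool',R.T@(o-s['eef_pos']),'\n',np.array(p['R'])@R, p['vfov']); save(p,'w0.png'); print(R)
p=ctrl.camera('top'); T=cv2.resize(p['color'][150:220,140:350],(798,266),interpolation=cv2.INTER_CUBIC); cv2.imwrite('pics/trays.png',T[:,:,::-1])
E
```

```text
tray3 0.68 c 602 194 wh 146 83 ang 51.8
tray3 0.56 c 617 -193 wh 185 176 ang 44.2
pads_mid 0.56 c 431 325 wh 103 53 ang 1.1
nut_mid 0.73 c 517 58 wh 36 39 ang 86.3
nut_mid 0.71 c 429 -72 wh 39 40 ang 40.5
nut_mid 0.66 c 649 39 wh 40 48 ang 86.2
nut_mid 0.61 c 571 1 wh 36 40 ang 85.8
cam in tool [ 0.06503009 -0.00046808 -0.11703235] 
 [[-1.64759060e-03  9.99998265e-01 -8.69284683e-04]
 [-9.65521398e-01 -1.81707703e-03 -2.60317359e-01]
 [-2.60318487e-01  4.10416528e-04  9.65522717e-01]] 70.32276164747134
[[ 9.73262088e-01  2.29697427e-01 -1.65833317e-05]
 [ 2.29697428e-01 -9.73262087e-01  4.96833310e-05]
 [-4.72779472e-06 -5.21640511e-05 -9.99999999e-01]]
```

View pics/w0.png

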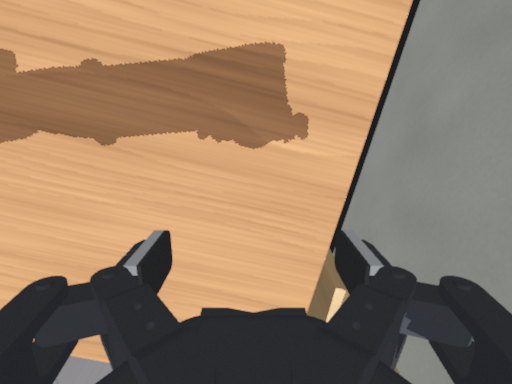

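```bash
cat >> h.py <<'E'
def boxdraw(p,img,c,yaw,hx,hy,z,off,sc,col=(255,0,0)):
    r=np.array([[np.cos(yaw),-np.sin(yaw)],[np.sin(yaw),np.cos(yaw)]])
    q=[(proj(p,[*(np.array(c)+r@[a*hx,b*hy]),z])-off)*sc for a,b in [(1,1),(1,-1),(-1,-1),(-1,1)]]
    cv2.polylines(img,[np.int32(np.array(q)*8)],True,col,1,cv2.LINE_AA,3)
E
python3 - <<'E'
from h import *
out=[]
from scipy.optimize import minimize
for n in ['top','scene']:
    p=ctrl.camera(n); hsv=cv2.cvtColor(p['color'],cv2.COLOR_RGB2HSV)
    w=((hsv[:,:,1]<50)&(hsv[:,:,2]>110)).astype(np.uint8); w=cv2.morphologyEx(w,cv2.MORPH_CLOSE,np.ones((3,3)))
    img=cv2.resize(p['color'],None,fx=4,fy=4,interpolation=cv2.INTER_CUBIC)
    for t,c,yaw0,hx,hy in [('tray3',(.617,-.193),-2.25,.091,.086),('tray2',(.602,.194),-.63,.042,.072)]:
        # grab component near center
        k,l=cv2.connectedComponents(w); u,v=np.int32(np.round(proj(p,[*c,.003])))
        L=np.bincount(l[v-6:v+7,u-6:u+7].ravel(),minlength=k); L[0]=0; m=(l==L.argmax())
        ct,_=cv2.findContours(m.astype(np.uint8),0,1); ct=max(ct,key=cv2.contourArea)
        hull=cv2.convexHull(ct)
        M=np.zeros(m.shape,np.uint8); cv2.fillConvexPoly(M,hull,255); M=cv2.GaussianBlur(cv2.resize(M,None,fx=4,fy=4),(0,0),3)/255.
        def cost(q):
            A=np.zeros(M.shape,np.uint8)
            r=np.array([[np.cos(q[2]),-np.sin(q[2])],[np.sin(q[2]),np.cos(q[2])]])
            P=[]
            for z in (0,.01):
                P+=[(proj(p,[*(q[:2]+r@[a*hx,b*hy]),z])+.5)*4-.5 for a,b in [(1,1),(1,-1),(-1,-1),(-1,1)]]
            h=cv2.convexHull(np.int32(np.array(P)*16)); cv2.fillConvexPoly(A,h,255,cv2.LINE_AA,4)
            A=cv2.GaussianBlur(A,(0,0),3)/255.
            return ((A-M)**2).sum()
        best=min((minimize(cost,[*c,yaw0+d],method='Nelder-Mead',options=dict(initial_simplex=[[*c,yaw0+d],[c[0]+.006,c[1],yaw0+d],[c[0],c[1]+.006,yaw0+d],[*c,yaw0+d+.08]])) for d in(-.08,0,.08)),key=lambda b:b.fun)
        print(n,t,np.round(best.x[:2]*1000,1),np.degrees(best.x[2]).round(1),round(best.fun),m.sum())
        boxdraw(p,img,best.x[:2],best.x[2],hx,hy,.01,0,4)
    out.append(img)
    if n=='top':
        b=img[600:880,580:1380]
    else: s=img[720:1160,620:1420]
cv2.imwrite('pics/fit.png',np.vstack([b,s[:310]])[:,:,::-1])
p=ctrl.camera('wrist'); s=ctrl.get_state(); R=Ro.from_euler('xyz',s['ee_rot']).as_matrix()
for z in(.012,.025): print('tip',z,[proj(p,s['eef_pos']+R@[x,-.0425,z]).round() for x in(-.011,.011)])
E
```

```text
top tray3 [ 620.1 -193.6] -134.9 76 3205
top tray2 [603.1 193.6] -38.9 36 1262
scene tray3 [ 774.2 -371.5] -178.3 169344 12827
scene tray2 [597.5 194.3] -38.9 319 989
tip 0.012 [array([174., 264.]), array([170., 226.])]
tip 0.025 [array([180., 252.]), array([177., 216.])]
```

View pics/fit.png

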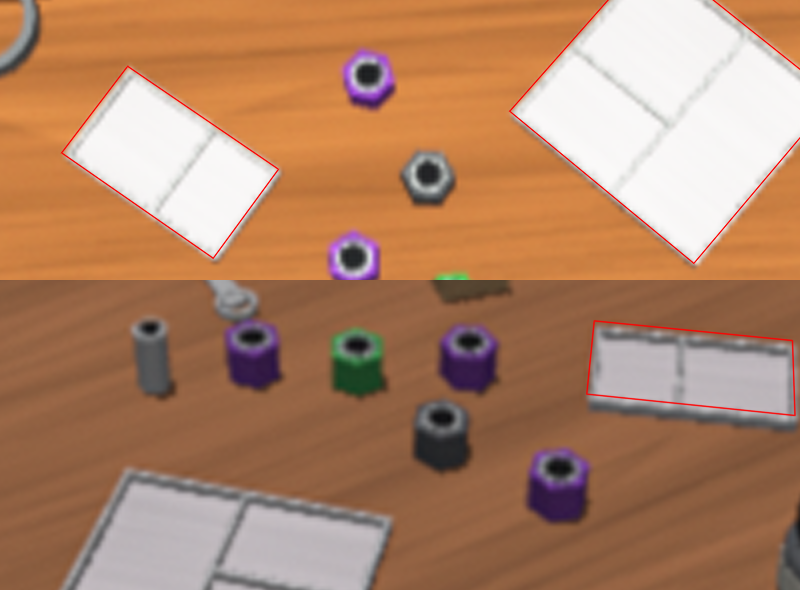

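```bash
cat >> h.py <<'E'
def plan(*ts):
    s=ctrl.get_state(); R=Ro.from_euler('xyz',s['ee_rot']).as_matrix(); y0=np.degrees(s['ee_rot'][2])
    print('t',round(s['t'],2),'pos',s['eef_pos'].round(4),'yaw',y0.round(2),'grip',round(s['grip_width'],3),round(s['grasp_force'],1),'F',s['ft_force'].round(1),'j',s['joints'].round(2))
    for *X,yaw in ts:
        d=R.T@(np.array(X)-s['eef_pos'])/.06; print(X,yaw,'->',d.round(3),'az',round(-((yaw-y0+180)%360-180)/5,3))
E
python3 - <<'E'
from h import *
plan((.45,-.4,.25,0),(.58,-.05,.25,0),(.433,.33,.15,0))
E
```

```text
t 1.25 pos [ 0.1435 -0.6083  0.2563] yaw 13.28 grip 1.002 0.0 F [0.1 1.2 0.3] j [ 1.44  0.51 -0.24  1.5   0.13  1.15 -0.15]
[0.45, -0.4, 0.25] 0 -> [ 5.768 -2.205  0.105] az 2.655
[0.58, -0.05, 0.25] 0 -> [ 9.217 -7.385  0.105] az 2.655
[0.433, 0.33, 0.15] 0 -> [  8.287 -14.112   1.772] az 2.655
```

Request:
play_rows:
  deltas:
    - {"x": 5.77, "y": -2.2, "z": 0.1, "az": 2.65, "claw": -1}
    - {"x": 5.77, "y": -2.2, "z": 0.1, "az": 2.65, "claw": -1}
    - {"x": 5.77, "y": -2.2, "z": 0.1, "az": 2.65, "claw": -1}
    - {"x": 5.77, "y": -2.2, "z": 0.1, "az": 2.65, "claw": -1}
    - {"x": 5.77, "y": -2.2, "z": 0.1, "az": 2.65, "claw": -1}
    - {"x": 9.22, "y": -7.4, "z": 0.1, "az": 2.65, "claw": -1}
    - {"x": 9.22, "y": -7.4, "z": 0.1, "az": 2.65, "claw": -1}
    - {"x": 9.22, "y": -7.4, "z": 0.1, "az": 2.65, "claw": -1}
    - {"x": 9.22, "y": -7.4, "z": 0.1, "az": 2.65, "claw": -1}
    - {"x": 9.22, "y": -7.4, "z": 0.1, "az": 2.65, "claw": -1}

```text
invalid input at $.deltas[0]: expected keys x, y, z, ax, ay, az, claw
```

```bash
python3 - <<'E'
from h import *
plan((.58,.1,.2,0),(.433,.33,.15,0))
E
```

```text
t 1.25 pos [ 0.1435 -0.6083  0.2563] yaw 13.28 grip 1.002 0.0 F [0.1 1.2 0.3] j [ 1.44  0.51 -0.24  1.5   0.13  1.15 -0.15]
[0.58, 0.1, 0.2] 0 -> [ 9.791 -9.818  0.939] az 2.655
[0.433, 0.33, 0.15] 0 -> [  8.287 -14.112   1.772] az 2.655
```

All keys are needed.

Request:
play_rows:
  deltas:
    - {"x": 5.77, "y": -2.2, "z": 0.1, "ax": 0, "ay": 0, "az": 2.65, "claw": -1}
    - {"x": 5.77, "y": -2.2, "z": 0.1, "ax": 0, "ay": 0, "az": 2.65, "claw": -1}
    - {"x": 5.77, "y": -2.2, "z": 0.1, "ax": 0, "ay": 0, "az": 2.65, "claw": -1}
    - {"x": 5.77, "y": -2.2, "z": 0.1, "ax": 0, "ay": 0, "az": 2.65, "claw": -1}
    - {"x": 5.77, "y": -2.2, "z": 0.1, "ax": 0, "ay": 0, "az": 2.65, "claw": -1}
    - {"x": 9.22, "y": -7.4, "z": 0.1, "ax": 0, "ay": 0, "az": 2.65, "claw": -1}
    - {"x": 9.22, "y": -7.4, "z": 0.1, "ax": 0, "ay": 0, "az": 2.65, "claw": -1}
    - {"x": 9.22, "y": -7.4, "z": 0.1, "ax": 0, "ay": 0, "az": 2.65, "claw": -1}
    - {"x": 9.22, "y": -7.4, "z": 0.1, "ax": 0, "ay": 0, "az": 2.65, "claw": -1}
    - {"x": 9.22, "y": -7.4, "z": 0.1, "ax": 0, "ay": 0, "az": 2.65, "claw": -1}

```text
t: 2.5
eef_pos: [0.5342, -0.1475, 0.2508]
ee_rot: [3.141, -0.001, 0.0]
ft_force: [1.3, 0.3, -0.6]
grip_width: 1.0
grasp_force: 0.0
```

```bash
python3 - <<'E'
from h import *
plan((.58,.1,.2,0),(.433,.33,.15,0))
E
```

```text
t 2.5 pos [ 0.5342 -0.1475  0.2508] yaw 0.01 grip 1.0 0.0 F [ 1.3  0.3 -0.6] j [ 0.42  0.41 -0.29  1.7   0.13  1.06 -1.48]
[0.58, 0.1, 0.2] 0 -> [ 0.763 -4.126  0.846] az 0.003
[0.433, 0.33, 0.15] 0 -> [-1.686 -7.96   1.677] az 0.003
```

Request:
play_rows:
  deltas:
    - {"x": 0.76, "y": -3.6, "z": 0.8, "ax": 0, "ay": 0, "az": 0, "claw": -1}
    - {"x": 0.76, "y": -3.6, "z": 0.8, "ax": 0, "ay": 0, "az": 0, "claw": -1}
    - {"x": 0.76, "y": -3.6, "z": 0.8, "ax": 0, "ay": 0, "az": 0, "claw": -1}
    - {"x": -1.69, "y": -7.96, "z": 1.68, "ax": 0, "ay": 0, "az": 0, "claw": -1}
    - {"x": -1.69, "y": -7.96, "z": 1.68, "ax": 0, "ay": 0, "az": 0, "claw": -1}
    - {"x": -1.69, "y": -7.96, "z": 1.68, "ax": 0, "ay": 0, "az": 0, "claw": -1}
    - {"x": -1.69, "y": -7.96, "z": 1.68, "ax": 0, "ay": 0, "az": 0, "claw": -1}
    - {"x": -1.69, "y": -7.96, "z": 1.68, "ax": 0, "ay": 0, "az": 0, "claw": -1}
    - {"x": -1.69, "y": -7.96, "z": 1.68, "ax": 0, "ay": 0, "az": 0, "claw": -1}
    - {"x": -1.69, "y": -7.96, "z": 1.68, "ax": 0, "ay": 0, "az": 0, "claw": -1}

```text
t: 3.75
eef_pos: [0.4305, 0.3303, 0.1495]
ee_rot: [-3.141, 0.001, 0.005]
ft_force: [0.6, -0.4, 0.0]
grip_width: 1.0
grasp_force: 0.0
```

```bash
cat >> h.py <<'E'
def look(t,ztop,name,near=None):
    p=ctrl.camera('wrist'); sp=ctrl.spot_point(t,p)
    for d in sp[:3]: print('spot',round(d['confidence'],2),np.round(d['xyz'],4))
    for d in ctrl.outline_of(t,p)[:2]:
        m=d['mask'].astype(np.uint8); c,_=cv2.findContours(m,0,2); c=max(c,key=cv2.contourArea).reshape(-1,2)
        W=np.array([ray(p,u,v,ztop)[:2] for u,v in c])*1000
        (cx,cy),(w,h),a=cv2.minAreaRect(W.astype(np.float32)); print('mask',round(d['confidence'],2),'c',round(cx,1),round(cy,1),'wh',round(w),round(h),'ang',round(a,1))
    save(p,name); return p
E
python3 - <<'E'
from h import *
plan()
look('pads_mid',.034,'w_pads.png')
E
```

```text
t 3.75 pos [0.4305 0.3303 0.1495] yaw 0.28 grip 1.0 0.0 F [ 0.6 -0.4  0. ] j [-0.49  0.5  -0.32  1.86  0.21  0.81 -2.48]
spot 0.86 [0.4331 0.3284 0.017 ]
mask 0.81 c 433.6 329.1 wh 100 47 ang 0.5
```

View pics/w_pads.png

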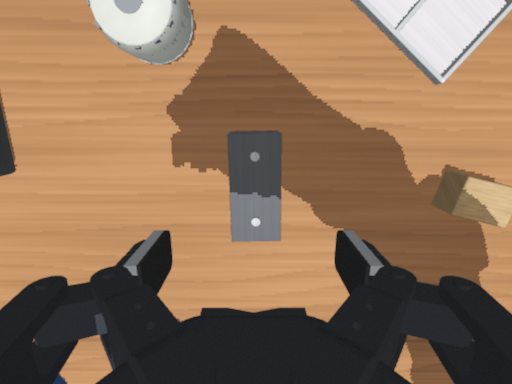

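```bash
python3 - <<'E'
from h import *
plan((.4335,.3287,.03,.5))
E
```

```text
t 3.9 pos [0.4328 0.3268 0.1499] yaw -0.08 grip 0.998 0.0 F [-0.5  0.5 -0.4] j [-0.48  0.5  -0.31  1.86  0.21  0.81 -2.48]
[0.4335, 0.3287, 0.03] 0.5 -> [ 0.01  -0.033  1.998] az -0.116
```

Request:
play_rows:
  deltas:
    - {"x": 0, "y": 0, "z": 0.8, "ax": 0, "ay": 0, "az": -0.1, "claw": -1}
    - {"x": 0, "y": 0, "z": 1.5, "ax": 0, "ay": 0, "az": -0.1, "claw": -1}
    - {"x": 0, "y": 0, "z": 2.0, "ax": 0, "ay": 0, "az": -0.1, "claw": -1}
    - {"x": 0, "y": 0, "z": 2.0, "ax": 0, "ay": 0, "az": -0.1, "claw": -1}
    - {"x": 0, "y": 0, "z": 2.0, "ax": 0, "ay": 0, "az": -0.1, "claw": 1}
    - {"x": 0, "y": 0, "z": 2.0, "ax": 0, "ay": 0, "az": -0.1, "claw": 1}
    - {"x": 0, "y": 0, "z": 2.0, "ax": 0, "ay": 0, "az": -0.1, "claw": 1}
    - {"x": 0, "y": 0, "z": 2.0, "ax": 0, "ay": 0, "az": -0.1, "claw": 1}
    - {"x": 0, "y": 0, "z": 2.0, "ax": 0, "ay": 0, "az": -0.1, "claw": 1}
    - {"x": 0, "y": 0, "z": 2.0, "ax": 0, "ay": 0, "az": -0.1, "claw": 1}

```text
t: 5.15
eef_pos: [0.4328, 0.3286, 0.0315]
ee_rot: [-3.14, -0.003, 0.009]
ft_force: [-0.2, -1.0, 6.6]
grip_width: 0.522
grasp_force: 60.4
```

```bash
python3 - <<'E'
from h import *
plan((.4335,.33,.15,.5),(.58,0,.15,-20),(.586,-.2275,.12,-44.9),(.586,-.2275,.034,-44.9))
E
```

```text
t 5.15 pos [0.4328 0.3286 0.0315] yaw 0.52 grip 0.522 60.4 F [-0.2 -1.   6.6] j [-0.54  0.67 -0.24  1.97  0.3   0.53 -2.55]
[0.4335, 0.33, 0.15] 0.5 -> [ 0.017 -0.026 -1.975] az 0.004
[0.58, 0, 0.15] -20 -> [ 2.409  5.496 -1.977] az 4.104
[0.586, -0.2275, 0.12] -44.9 -> [ 2.473  9.289 -1.482] az 9.084
[0.586, -0.2275, 0.034] -44.9 -> [ 2.47   9.291 -0.049] az 9.084
```

Request:
play_rows:
  deltas:
    - {"x": 0, "y": 0, "z": -1.0, "ax": 0, "ay": 0, "az": 0, "claw": 1}
    - {"x": 0, "y": 0, "z": -1.9, "ax": 0, "ay": 0, "az": 0, "claw": 1}
    - {"x": 1.2, "y": 2.5, "z": -1.97, "ax": 0, "ay": 0, "az": 2, "claw": 1}
    - {"x": 2.4, "y": 5.5, "z": -1.97, "ax": 0, "ay": 0, "az": 4.1, "claw": 1}
    - {"x": 2.4, "y": 5.5, "z": -1.97, "ax": 0, "ay": 0, "az": 5, "claw": 1}
    - {"x": 2.4, "y": 5.5, "z": -1.97, "ax": 0, "ay": 0, "az": 7, "claw": 1}
    - {"x": 2.47, "y": 7.5, "z": -1.9, "ax": 0, "ay": 0, "az": 9.08, "claw": 1}
    - {"x": 2.47, "y": 9.29, "z": -1.5, "ax": 0, "ay": 0, "az": 9.08, "claw": 1}
    - {"x": 2.47, "y": 9.29, "z": -1.2, "ax": 0, "ay": 0, "az": 9.08, "claw": 1}
    - {"x": 2.47, "y": 9.29, "z": -1.2, "ax": 0, "ay": 0, "az": 9.08, "claw": 1}

```text
t: 6.4
eef_pos: [0.5736, -0.1458, 0.1177]
ee_rot: [-3.141, -0.0, -0.783]
ft_force: [1.4, 0.1, -4.1]
grip_width: 0.525
grasp_force: 63.8
```

```bash
python3 - <<'E'
from h import *
p=ctrl.camera('wrist'); plan((.586,-.2275,.034,-44.9))
img=p['color'].copy(); boxdraw(p,img,[.620,-.1935],np.radians(-134.9),.091,.086,.01,0,1)
for c in [(.586,-.2275),(.6744,-.1899),(.6149,-.1306)]: cv2.circle(img,np.int32(proj(p,[*c,.003])),3,(255,0,0),-1)
cv2.imwrite('pics/w_t3.png',img[:,:,::-1])
E
```

```text
t 6.45 pos [ 0.5726 -0.158   0.1161] yaw -45.46 grip 0.52 63.8 F [  2.  -11.9  -4.3] j [ 0.28  0.6  -0.09  1.77  0.08  0.78 -2.22]
[0.586, -0.2275, 0.034] -44.9 -> [0.975 0.646 1.377] az -0.112
```

View pics/w_t3.png

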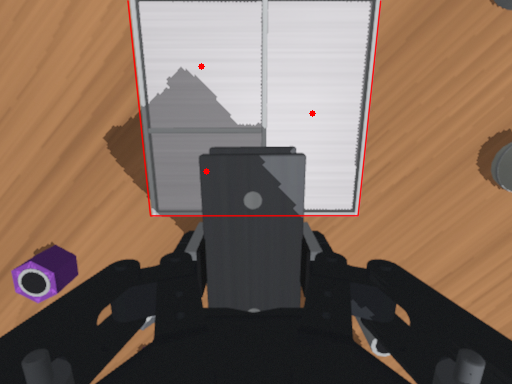

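Request:
play_rows:
  deltas:
    - {"x": 0.97, "y": 0.65, "z": 0.5, "ax": 0, "ay": 0, "az": 0, "claw": 1}
    - {"x": 0.97, "y": 0.65, "z": 0.5, "ax": 0, "ay": 0, "az": 0, "claw": 1}
    - {"x": 0.97, "y": 0.65, "z": 0.5, "ax": 0, "ay": 0, "az": 0, "claw": 1}
    - {"x": 0.97, "y": 0.65, "z": 0.5, "ax": 0, "ay": 0, "az": 0, "claw": 1}
    - {"x": 0.97, "y": 0.65, "z": 0.5, "ax": 0, "ay": 0, "az": 0, "claw": 1}

```text
t: 7.08
eef_pos: [0.5879, -0.2107, 0.0881]
ee_rot: [-3.14, -0.0, -0.781]
ft_force: [-0.3, 0.6, -4.0]
grip_width: 0.52
grasp_force: 63.8
```

```bash
cat >> h.py <<'E'
def settled(*ts):
    for _ in range(3): ctrl.camera('top'); s=ctrl.get_state(); print(s['eef_pos'].round(4),s['ee_rot'].round(3))
    plan(*ts)
E
python3 - <<'E'
from h import *
settled((.586,-.2275,.034,-44.9))
E
```

```text
[ 0.5878 -0.211   0.088 ] [-3.141 -0.    -0.781]
[ 0.5878 -0.2114  0.088 ] [-3.141 -0.    -0.781]
[ 0.5877 -0.2117  0.0879] [-3.141 -0.    -0.782]
t 7.22 pos [ 0.5877 -0.2117  0.0879] yaw -44.79 grip 0.523 63.8 F [ 0.7 -1.  -4.2] j [ 0.37  0.67 -0.1   1.7   0.09  0.77 -2.13]
[0.586, -0.2275, 0.034] -44.9 -> [0.166 0.207 0.898] az 0.021
```

Request:
play_rows:
  deltas:
    - {"x": 0.16, "y": 0.2, "z": 0.4, "ax": 0, "ay": 0, "az": 0, "claw": 1}
    - {"x": 0.16, "y": 0.2, "z": 0.7, "ax": 0, "ay": 0, "az": 0, "claw": 1}
    - {"x": 0.16, "y": 0.2, "z": 0.75, "ax": 0, "ay": 0, "az": 0, "claw": 1}
    - {"x": 0.16, "y": 0.2, "z": 0.75, "ax": 0, "ay": 0, "az": 0, "claw": 1}

```text
t: 7.72
eef_pos: [0.586, -0.227, 0.0423]
ee_rot: [-3.141, 0.001, -0.782]
ft_force: [0.1, 1.2, -4.2]
grip_width: 0.526
grasp_force: 63.8
```

```bash
python3 - <<'E'
from h import *
settled((.586,-.2275,.034,-44.9))
E
```

```text
[ 0.5863 -0.2273  0.0428] [-3.141 -0.    -0.782]
[ 0.5864 -0.2275  0.043 ] [-3.141e+00 -1.000e-03 -7.820e-01]
[ 0.5863 -0.2277  0.0431] [-3.141e+00 -1.000e-03 -7.830e-01]
t 7.88 pos [ 0.5863 -0.2277  0.0431] yaw -44.84 grip 0.521 63.8 F [ 0.8  0.1 -3.6] j [ 0.39  0.73 -0.1   1.72  0.1   0.69 -2.11]
[0.586, -0.2275, 0.034] -44.9 -> [-0.006  0.002  0.152] az 0.011
```

Request:
play_rows:
  deltas:
    - {"x": 0, "y": 0, "z": 0.08, "ax": 0, "ay": 0, "az": 0, "claw": 1}
    - {"x": 0, "y": 0, "z": 0.12, "ax": 0, "ay": 0, "az": 0, "claw": 1}
    - {"x": 0, "y": 0, "z": 0.15, "ax": 0, "ay": 0, "az": 0, "claw": 1}
    - {"x": 0, "y": 0, "z": 0.15, "ax": 0, "ay": 0, "az": 0, "claw": 1}
    - {"x": 0, "y": 0, "z": 0.15, "ax": 0, "ay": 0, "az": 0, "claw": 1}

```text
t: 8.5
eef_pos: [0.5856, -0.2279, 0.0346]
ee_rot: [-3.141, -0.0, -0.783]
ft_force: [-4.9, 1.7, 7.4]
grip_width: 0.526
grasp_force: 64.8
```

Request:
play_rows:
  deltas:
    - {"x": 0, "y": 0, "z": 0, "ax": 0, "ay": 0, "az": 0, "claw": -1}
    - {"x": 0, "y": 0, "z": 0, "ax": 0, "ay": 0, "az": 0, "claw": -1}
    - {"x": 0, "y": 0, "z": 0, "ax": 0, "ay": 0, "az": 0, "claw": -1}
    - {"x": 0, "y": 0, "z": 0, "ax": 0, "ay": 0, "az": 0, "claw": -1}
    - {"x": 0, "y": 0, "z": -0.3, "ax": 0, "ay": 0, "az": 0, "claw": -1}
    - {"x": 0, "y": 0, "z": -1, "ax": 0, "ay": 0, "az": 0, "claw": -1}
    - {"x": 0, "y": 0, "z": -2, "ax": 0, "ay": 0, "az": 0, "claw": -1}
    - {"x": 0, "y": 0, "z": -2.5, "ax": 0, "ay": 0, "az": 0, "claw": -1}
    - {"x": 0, "y": 0, "z": -2.5, "ax": 0, "ay": 0, "az": 0, "claw": -1}

```text
t: 9.62
eef_pos: [0.5872, -0.2285, 0.1877]
ee_rot: [-3.139, -0.006, -0.783]
ft_force: [-0.5, 0.1, 0.9]
grip_width: 0.997
grasp_force: 0.0
```

```bash
python3 - <<'E'
from h import *
plan((.6,.1,.2,20),(.57,.413,.18,20))
p=ctrl.camera('top'); print([(d['confidence'],d['xyz']) for d in ctrl.spot_point('pads_mid',p)[:2]])
E
```

```text
t 9.62 pos [ 0.5872 -0.2285  0.1877] yaw -44.88 grip 0.997 0.0 F [-0.5  0.1  0.9] j [ 0.4   0.56 -0.11  1.59  0.07  0.98 -2.09]
[0.6, 0.1, 0.2] 20 -> [-3.711 -4.03  -0.217] az -12.976
[0.57, 0.413, 0.18] 20 -> [-7.748 -7.373  0.102] az -12.976
[(0.63, [0.585, -0.2278, 0.0169])]
```

Request:
play_rows:
  deltas:
    - {"x": -3.7, "y": -4.0, "z": -0.2, "ax": 0, "ay": 0, "az": -12.98, "claw": -1}
    - {"x": -3.7, "y": -4.0, "z": -0.2, "ax": 0, "ay": 0, "az": -12.98, "claw": -1}
    - {"x": -3.7, "y": -4.0, "z": -0.2, "ax": 0, "ay": 0, "az": -12.98, "claw": -1}
    - {"x": -3.7, "y": -4.0, "z": -0.2, "ax": 0, "ay": 0, "az": -12.98, "claw": -1}
    - {"x": -3.7, "y": -4.0, "z": -0.2, "ax": 0, "ay": 0, "az": -12.98, "claw": -1}
    - {"x": -7.75, "y": -7.37, "z": 0.0, "ax": 0, "ay": 0, "az": -12.98, "claw": -1}
    - {"x": -7.75, "y": -7.37, "z": 0.0, "ax": 0, "ay": 0, "az": -12.98, "claw": -1}
    - {"x": -7.75, "y": -7.37, "z": 0.0, "ax": 0, "ay": 0, "az": -12.98, "claw": -1}
    - {"x": -7.75, "y": -7.37, "z": 0.0, "ax": 0, "ay": 0, "az": -12.98, "claw": -1}
    - {"x": -7.75, "y": -7.37, "z": 0.0, "ax": 0, "ay": 0, "az": -12.98, "claw": -1}

```text
t: 10.98
eef_pos: [0.5689, 0.3966, 0.1823]
ee_rot: [3.141, 0.003, 0.35]
ft_force: [1.1, 0.1, -0.2]
grip_width: 0.996
grasp_force: 0.0
```

```bash
python3 - <<'E'
from h import *
plan((.57,.413,.18,20))
E
```

```text
t 10.97 pos [0.5689 0.3966 0.1823] yaw 20.03 grip 0.996 0.0 F [ 1.1  0.1 -0.2] j [-0.42  0.69 -0.42  1.39  0.29  1.12 -2.1 ]
[0.57, 0.413, 0.18] 20 -> [ 0.111 -0.251  0.037] az 0.005
```

```bash
python3 - <<'E'
from h import *
p=look('squat_filter_mid',.06,'w_sq.png')
settled((.57,.413,.18,20))
E
```

```text
spot 0.68 [0.5695 0.412  0.0349]
spot 0.32 [6.013e-01 1.973e-01 6.000e-04]
mask 0.94 c 575.9 415.8 wh 62 59 ang 19.9
mask 0.27 c 606.1 235.9 wh 124 73 ang 51.0
[0.568  0.3966 0.182 ] [3.141e+00 3.000e-03 3.530e-01]
[0.5693 0.3946 0.1823] [3.14e+00 3.00e-03 3.50e-01]
[0.57   0.3935 0.1827] [3.14e+00 2.00e-03 3.48e-01]
t 11.28 pos [0.57   0.3935 0.1827] yaw 19.96 grip 0.997 0.0 F [ 0.4  0.3 -0. ] j [-0.42  0.69 -0.42  1.4   0.29  1.12 -2.1 ]
[0.57, 0.413, 0.18] 20 -> [ 0.111 -0.306  0.045] az -0.007
```

View pics/w_sq.png

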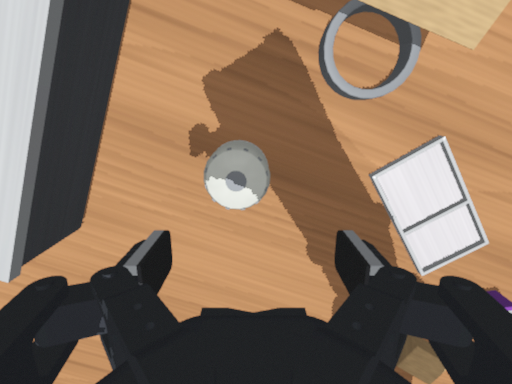

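```bash
python3 - <<'E'
from h import *
p=ctrl.camera('wrist'); print(ray(p,236,181,.06))
plan((.57,.412,.1,20),(.57,.412,.038,20))
E
```

```text
[0.5719317  0.41072303 0.06      ]
t 11.32 pos [0.5704 0.3931 0.1832] yaw 19.9 grip 0.998 0.0 F [1.3 0.3 0. ] j [-0.42  0.69 -0.42  1.4   0.29  1.12 -2.1 ]
[0.57, 0.412, 0.1] 20 -> [ 0.102 -0.302  1.386] az -0.019
[0.57, 0.412, 0.038] 20 -> [ 0.104 -0.303  2.419] az -0.019
```

Request:
play_rows:
  deltas:
    - {"x": 0.12, "y": -0.295, "z": 0.7, "ax": 0, "ay": 0, "az": 0, "claw": -1}
    - {"x": 0.12, "y": -0.295, "z": 1.38, "ax": 0, "ay": 0, "az": 0, "claw": -1}
    - {"x": 0.12, "y": -0.295, "z": 1.38, "ax": 0, "ay": 0, "az": 0, "claw": -1}
    - {"x": 0.12, "y": -0.295, "z": 1.38, "ax": 0, "ay": 0, "az": 0, "claw": -1}

```text
t: 11.82
eef_pos: [0.5717, 0.4136, 0.1028]
ee_rot: [-3.141, -0.002, 0.348]
ft_force: [-0.1, -0.7, 0.8]
grip_width: 1.003
grasp_force: 0.0
```

```bash
python3 - <<'E'
from h import *
settled((.571,.4115,.038,20))
E
```

```text
[0.5719 0.4141 0.1034] [-3.141e+00 -3.000e-03  3.480e-01]
[0.5718 0.4144 0.1036] [-3.141e+00 -3.000e-03  3.480e-01]
[0.5716 0.4145 0.1035] [-3.141e+00 -3.000e-03  3.490e-01]
t 11.97 pos [0.5716 0.4145 0.1035] yaw 19.98 grip 0.999 0.0 F [ 0.  -0.3  0.7] j [-0.45  0.78 -0.39  1.44  0.33  0.98 -2.15]
[0.571, 0.4115, 0.038] 20 -> [-0.03   0.045  1.091] az -0.005
```

Request:
play_rows:
  deltas:
    - {"x": -0.02, "y": 0.04, "z": 0.3, "ax": 0, "ay": 0, "az": 0, "claw": -1}
    - {"x": -0.02, "y": 0.04, "z": 0.7, "ax": 0, "ay": 0, "az": 0, "claw": -1}
    - {"x": -0.02, "y": 0.04, "z": 1.05, "ax": 0, "ay": 0, "az": 0, "claw": -1}
    - {"x": -0.02, "y": 0.04, "z": 1.05, "ax": 0, "ay": 0, "az": 0, "claw": -1}
    - {"x": -0.02, "y": 0.04, "z": 1.05, "ax": 0, "ay": 0, "az": 0, "claw": 1}
    - {"x": -0.02, "y": 0.04, "z": 1.05, "ax": 0, "ay": 0, "az": 0, "claw": 1}
    - {"x": -0.02, "y": 0.04, "z": 1.05, "ax": 0, "ay": 0, "az": 0, "claw": 1}
    - {"x": -0.02, "y": 0.04, "z": 1.05, "ax": 0, "ay": 0, "az": 0, "claw": 1}

```text
t: 12.98
eef_pos: [0.5706, 0.4126, 0.0397]
ee_rot: [-3.14, -0.002, 0.35]
ft_force: [-0.5, 0.7, 6.9]
grip_width: 0.73
grasp_force: 66.9
```

```bash
python3 - <<'E'
from h import *
settled((.571,.4115,.17,20),(.65,.1,.17,20),(.6744,-.1899,.12,20))
E
```

```text
[0.5707 0.4126 0.0397] [-3.14e+00 -2.00e-03  3.50e-01]
[0.5707 0.4126 0.0397] [-3.14e+00 -2.00e-03  3.50e-01]
[0.5706 0.4126 0.0397] [-3.14e+00 -2.00e-03  3.50e-01]
t 13.12 pos [0.5706 0.4126 0.0397] yaw 20.04 grip 0.728 66.9 F [-0.4  1.7  6.7] j [-0.46  0.85 -0.37  1.5   0.36  0.86 -2.18]
[0.571, 0.4115, 0.17] 20 -> [ 0.004  0.017 -2.172] az 0.008
[0.65, 0.1, 0.17] 20 -> [-0.538  5.346 -2.18 ] az 0.008
[0.6744, -0.1899, 0.12] 20 -> [-1.813 10.025 -1.355] az 0.008
```

Request:
play_rows:
  deltas:
    - {"x": 0, "y": 0, "z": -1.0, "ax": 0, "ay": 0, "az": 0, "claw": 1}
    - {"x": 0, "y": 0, "z": -2.0, "ax": 0, "ay": 0, "az": 0, "claw": 1}
    - {"x": -0.3, "y": 2.5, "z": -2.17, "ax": 0, "ay": 0, "az": 0, "claw": 1}
    - {"x": -0.54, "y": 5.35, "z": -2.17, "ax": 0, "ay": 0, "az": 0, "claw": 1}
    - {"x": -0.54, "y": 5.35, "z": -2.17, "ax": 0, "ay": 0, "az": 0, "claw": 1}
    - {"x": -0.54, "y": 5.35, "z": -2.17, "ax": 0, "ay": 0, "az": 0, "claw": 1}
    - {"x": -1.81, "y": 10.03, "z": -1.8, "ax": 0, "ay": 0, "az": 0, "claw": 1}
    - {"x": -1.81, "y": 10.03, "z": -1.6, "ax": 0, "ay": 0, "az": 0, "claw": 1}
    - {"x": -1.81, "y": 10.03, "z": -1.36, "ax": 0, "ay": 0, "az": 0, "claw": 1}
    - {"x": -1.81, "y": 10.03, "z": -1.36, "ax": 0, "ay": 0, "az": 0, "claw": 1}

```text
t: 14.38
eef_pos: [0.6601, -0.0793, 0.137]
ee_rot: [-3.142, 0.001, 0.349]
ft_force: [1.5, 0.8, -4.2]
grip_width: 0.728
grasp_force: 69.1
```

Request:
play_rows:
  deltas:
    - {"x": 0, "y": 0, "z": 0, "ax": 0, "ay": 0, "az": 0, "claw": 1}
    - {"x": 0, "y": 0, "z": 0, "ax": 0, "ay": 0, "az": 0, "claw": 1}

```text
t: 14.62
eef_pos: [0.66, -0.0771, 0.1371]
ee_rot: [-3.14, 0.001, 0.348]
ft_force: [-0.0, 0.8, -4.8]
grip_width: 0.73
grasp_force: 69.2
```

```bash
python3 - <<'E'
from h import *
settled((.6744,-.1899,.06,20))
E
```

```text
[ 0.6603 -0.0756  0.1375] [-3.14   0.     0.351]
[ 0.6605 -0.0749  0.1378] [-3.14  -0.     0.352]
[ 0.6606 -0.0748  0.1379] [-3.141 -0.     0.352]
t 14.78 pos [ 0.6606 -0.0748  0.1379] yaw 20.18 grip 0.732 69.2 F [ 0.5  0.1 -3.9] j [ 0.32  0.69 -0.43  1.54  0.33  0.98 -1.42]
[0.6744, -0.1899, 0.06] 20 -> [-0.446  1.881  1.297] az 0.036
```

Request:
play_rows:
  deltas:
    - {"x": -0.44, "y": 1.88, "z": 0.3, "ax": 0, "ay": 0, "az": 0, "claw": 1}
    - {"x": -0.44, "y": 1.88, "z": 0.6, "ax": 0, "ay": 0, "az": 0, "claw": 1}
    - {"x": -0.44, "y": 1.88, "z": 1.0, "ax": 0, "ay": 0, "az": 0, "claw": 1}
    - {"x": -0.44, "y": 1.88, "z": 1.3, "ax": 0, "ay": 0, "az": 0, "claw": 1}
    - {"x": -0.44, "y": 1.88, "z": 1.3, "ax": 0, "ay": 0, "az": 0, "claw": 1}
    - {"x": -0.44, "y": 1.88, "z": 1.3, "ax": 0, "ay": 0, "az": 0, "claw": 1}

```text
t: 15.52
eef_pos: [0.6755, -0.1902, 0.0609]
ee_rot: [3.141, -0.002, 0.352]
ft_force: [0.3, -0.8, -4.1]
grip_width: 0.735
grasp_force: 69.1
```

```bash
python3 - <<'E'
from h import *
settled((.6744,-.1899,.0427,20))
E
```

```text
[ 0.6756 -0.1907  0.0612] [ 3.141e+00 -2.000e-03  3.510e-01]
[ 0.6755 -0.191   0.0612] [ 3.141e+00 -2.000e-03  3.510e-01]
[ 0.6753 -0.1913  0.0611] [ 3.141e+00 -2.000e-03  3.500e-01]
t 15.68 pos [ 0.6753 -0.1913  0.0611] yaw 20.08 grip 0.729 69.1 F [ 0.1 -0.4 -3.9] j [ 0.46  0.82 -0.4   1.49  0.38  0.9  -1.28]
[0.6744, -0.1899, 0.0427] 20 -> [-0.007 -0.028  0.307] az 0.016
```

Request:
play_rows:
  deltas:
    - {"x": 0, "y": -0.02, "z": 0.15, "ax": 0, "ay": 0, "az": 0, "claw": 1}
    - {"x": 0, "y": -0.02, "z": 0.24, "ax": 0, "ay": 0, "az": 0, "claw": 1}
    - {"x": 0, "y": -0.02, "z": 0.28, "ax": 0, "ay": 0, "az": 0, "claw": 1}
    - {"x": 0, "y": -0.02, "z": 0.305, "ax": 0, "ay": 0, "az": 0, "claw": 1}
    - {"x": 0, "y": -0.02, "z": 0.305, "ax": 0, "ay": 0, "az": 0, "claw": 1}

```text
t: 16.3
eef_pos: [0.6735, -0.1907, 0.0427]
ee_rot: [-3.141, 0.001, 0.349]
ft_force: [-6.7, 0.3, 7.9]
grip_width: 0.729
grasp_force: 70.4
```

Request:
play_rows:
  deltas:
    - {"x": 0, "y": 0, "z": 0, "ax": 0, "ay": 0, "az": 0, "claw": -1}
    - {"x": 0, "y": 0, "z": 0, "ax": 0, "ay": 0, "az": 0, "claw": -1}
    - {"x": 0, "y": 0, "z": 0, "ax": 0, "ay": 0, "az": 0, "claw": -1}
    - {"x": 0, "y": 0, "z": -0.05, "ax": 0, "ay": 0, "az": 0, "claw": -1}
    - {"x": 0, "y": 0, "z": -0.4, "ax": 0, "ay": 0, "az": 0, "claw": -1}
    - {"x": 0, "y": 0, "z": -1.2, "ax": 0, "ay": 0, "az": 0, "claw": -1}
    - {"x": 0, "y": 0, "z": -2, "ax": 0, "ay": 0, "az": 0, "claw": -1}
    - {"x": 0, "y": 0, "z": -2, "ax": 0, "ay": 0, "az": 0, "claw": -1}

```text
t: 17.3
eef_pos: [0.6768, -0.1908, 0.1682]
ee_rot: [3.136, -0.008, 0.349]
ft_force: [0.2, -0.3, -0.9]
grip_width: 0.998
grasp_force: 0.0
```

```bash
python3 - <<'E'
from h import *
plan((.555,-.399,.15,0),)
p=ctrl.camera('top'); print([(d['confidence'],d['xyz']) for t in ('squat_filter_mid','pads_mid') for d in ctrl.spot_point(t,p)[:2]])
E
```

```text
t 17.3 pos [ 0.6768 -0.1908  0.1682] yaw 20.02 grip 0.998 0.0 F [ 0.2 -0.3 -0.9] j [ 0.47  0.72 -0.44  1.39  0.32  1.09 -1.24]
[0.555, -0.399, 0.15] 0 -> [-3.099  2.564  0.29 ] az 4.004
[(0.96, [0.6714, -0.1958, 0.0362]), (0.96, [0.5844, -0.225, 0.0195])]
```

Request:
play_rows:
  deltas:
    - {"x": -3.1, "y": 2.56, "z": 0.2, "ax": 0, "ay": 0, "az": 13, "claw": -1}
    - {"x": -3.1, "y": 2.56, "z": 0.2, "ax": 0, "ay": 0, "az": 13, "claw": -1}
    - {"x": -3.1, "y": 2.56, "z": 0.2, "ax": 0, "ay": 0, "az": 13, "claw": -1}
    - {"x": -3.1, "y": 2.56, "z": 0.2, "ax": 0, "ay": 0, "az": 13, "claw": -1}
    - {"x": -3.1, "y": 2.56, "z": 0.2, "ax": 0, "ay": 0, "az": 13, "claw": -1}
    - {"x": -3.1, "y": 2.56, "z": 0.2, "ax": 0, "ay": 0, "az": 13, "claw": -1}
    - {"x": -3.1, "y": 2.56, "z": 0.2, "ax": 0, "ay": 0, "az": 13, "claw": -1}
    - {"x": -3.1, "y": 2.56, "z": 0.2, "ax": 0, "ay": 0, "az": 13, "claw": -1}
    - {"x": -3.1, "y": 2.56, "z": 0.2, "ax": 0, "ay": 0, "az": 13, "claw": -1}

```text
t: 18.58
eef_pos: [0.5519, -0.3986, 0.1492]
ee_rot: [-3.142, 0.001, -0.782]
ft_force: [-0.3, 0.1, -0.0]
grip_width: 0.997
grasp_force: 0.0
```

```bash
python3 - <<'E'
from h import *
p=look('bearing_mid',.03,'w_be.png')
settled((.555,-.399,.08,-45))
E
```

```text
mask 0.88 c 554.5 -403.9 wh 46 49 ang 39.6
[ 0.5519 -0.3988  0.1495] [-3.141  0.    -0.784]
[ 0.5519 -0.3988  0.1495] [-3.142 -0.    -0.784]
[ 0.5519 -0.3988  0.1495] [-3.142 -0.    -0.785]
t 18.88 pos [ 0.5519 -0.3988  0.1495] yaw -44.95 grip 1.001 0.0 F [-0.4 -0.1  0.5] j [ 0.67  0.68 -0.14  1.48  0.11  0.99 -1.86]
[0.555, -0.399, 0.08] -45 -> [ 0.038 -0.034  1.158] az 0.01
```

View pics/w_be.png

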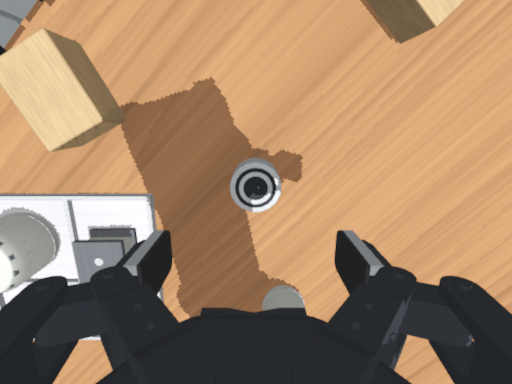

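Request:
play_rows:
  deltas:
    - {"x": 0.07, "y": 0, "z": 0.8, "ax": 0, "ay": 0, "az": 0, "claw": -1}
    - {"x": 0.07, "y": 0, "z": 1.4, "ax": 0, "ay": 0, "az": 0, "claw": -1}
    - {"x": 0.07, "y": 0, "z": 1.98, "ax": 0, "ay": 0, "az": 0, "claw": -1}
    - {"x": 0.07, "y": 0, "z": 1.98, "ax": 0, "ay": 0, "az": 0, "claw": -1}
    - {"x": 0.07, "y": 0, "z": 1.98, "ax": 0, "ay": 0, "az": 0, "claw": 1}
    - {"x": 0.07, "y": 0, "z": 1.98, "ax": 0, "ay": 0, "az": 0, "claw": 1}
    - {"x": 0.07, "y": 0, "z": 1.98, "ax": 0, "ay": 0, "az": 0, "claw": 1}
    - {"x": 0.07, "y": 0, "z": 1.98, "ax": 0, "ay": 0, "az": 0, "claw": 1}
    - {"x": 0.07, "y": 0, "z": 1.98, "ax": 0, "ay": 0, "az": 0, "claw": 1}
    - {"x": 0.07, "y": 0, "z": 1.98, "ax": 0, "ay": 0, "az": 0, "claw": 1}

```text
t: 20.12
eef_pos: [0.5559, -0.4027, 0.0331]
ee_rot: [-3.141, -0.004, -0.785]
ft_force: [-0.3, 0.3, 5.9]
grip_width: 0.527
grasp_force: 61.5
```

```bash
python3 - <<'E'
from h import *
plan((.555,-.399,.14,-45),(.54,-.13,.15,-45),(.6149,-.1306,.12,-45))
E
```

```text
t 20.12 pos [ 0.5559 -0.4027  0.0331] yaw -44.98 grip 0.527 61.5 F [-0.3  0.3  5.9] j [ 0.66  0.81 -0.13  1.56  0.13  0.77 -1.88]
[0.555, -0.399, 0.14] -45 -> [-0.047 -0.034 -1.782] az 0.003
[0.54, -0.13, 0.15] -45 -> [-3.393 -3.028 -1.96 ] az 0.003
[0.6149, -0.1306, 0.12] -45 -> [-2.504 -3.904 -1.456] az 0.003
```

Request:
play_rows:
  deltas:
    - {"x": 0, "y": 0, "z": -0.8, "ax": 0, "ay": 0, "az": 0, "claw": 1}
    - {"x": 0, "y": 0, "z": -1.7, "ax": 0, "ay": 0, "az": 0, "claw": 1}
    - {"x": -1.2, "y": -1.9, "z": -1.95, "ax": 0, "ay": 0, "az": 0, "claw": 1}
    - {"x": -2.5, "y": -3.9, "z": -1.95, "ax": 0, "ay": 0, "az": 0, "claw": 1}
    - {"x": -2.5, "y": -3.9, "z": -1.95, "ax": 0, "ay": 0, "az": 0, "claw": 1}
    - {"x": -2.5, "y": -3.9, "z": -1.4, "ax": 0, "ay": 0, "az": 0, "claw": 1}
    - {"x": -2.5, "y": -3.9, "z": -1.0, "ax": 0, "ay": 0, "az": 0, "claw": 1}
    - {"x": -2.5, "y": -3.9, "z": -0.6, "ax": 0, "ay": 0, "az": 0, "claw": 1}
    - {"x": -2.5, "y": -3.9, "z": -0.6, "ax": 0, "ay": 0, "az": 0, "claw": 1}
    - {"x": -2.5, "y": -3.9, "z": -0.6, "ax": 0, "ay": 0, "az": 0, "claw": 1}

```text
t: 21.38
eef_pos: [0.6147, -0.1312, 0.0681]
ee_rot: [-3.141, -0.002, -0.786]
ft_force: [-0.1, -0.3, -2.3]
grip_width: 0.528
grasp_force: 62.2
```

```bash
python3 - <<'E'
from h import *
settled((.6149,-.1306,.0361,-45))
E
```

```text
[ 0.6149 -0.1313  0.0683] [-3.14e+00 -2.00e-03 -7.86e-01]
[ 0.6149 -0.1312  0.0683] [-3.14e+00 -2.00e-03 -7.86e-01]
[ 0.6148 -0.1311  0.0682] [-3.14e+00 -2.00e-03 -7.86e-01]
t 21.52 pos [ 0.6148 -0.1311  0.0682] yaw -45.04 grip 0.526 62.2 F [-0.1 -0.  -2. ] j [ 0.24  0.7  -0.12  1.71  0.12  0.74 -2.29]
[0.6149, -0.1306, 0.0361] -45 -> [-0.006 -0.006  0.534] az -0.009
```

Request:
play_rows:
  deltas:
    - {"x": 0, "y": 0, "z": 0.3, "ax": 0, "ay": 0, "az": 0, "claw": 1}
    - {"x": 0, "y": 0, "z": 0.45, "ax": 0, "ay": 0, "az": 0, "claw": 1}
    - {"x": 0, "y": 0, "z": 0.5, "ax": 0, "ay": 0, "az": 0, "claw": 1}
    - {"x": 0, "y": 0, "z": 0.53, "ax": 0, "ay": 0, "az": 0, "claw": 1}
    - {"x": 0, "y": 0, "z": 0.53, "ax": 0, "ay": 0, "az": 0, "claw": 1}

```text
t: 22.15
eef_pos: [0.613, -0.13, 0.036]
ee_rot: [3.14, 0.001, -0.785]
ft_force: [-7.6, 1.8, 13.2]
grip_width: 0.53
grasp_force: 63.9
```

Contact felt; release with a part opening, then rise.

Request:
play_rows:
  deltas:
    - {"x": 0, "y": 0, "z": -0.01, "ax": 0, "ay": 0, "az": 0, "claw": -0.4}
    - {"x": 0, "y": 0, "z": -0.01, "ax": 0, "ay": 0, "az": 0, "claw": -0.4}
    - {"x": 0, "y": 0, "z": -0.01, "ax": 0, "ay": 0, "az": 0, "claw": -0.4}
    - {"x": 0, "y": 0, "z": -0.2, "ax": 0, "ay": 0, "az": 0, "claw": -0.4}
    - {"x": 0, "y": 0, "z": -1, "ax": 0, "ay": 0, "az": 0, "claw": -0.4}
    - {"x": 0, "y": 0, "z": -2, "ax": 0, "ay": 0, "az": 0, "claw": -1}
    - {"x": 0, "y": 0, "z": -2.5, "ax": 0, "ay": 0, "az": 0, "claw": -1}
    - {"x": 0, "y": 0, "z": -2.5, "ax": 0, "ay": 0, "az": 0, "claw": -1}

```text
t: 23.15
eef_pos: [0.6157, -0.1304, 0.1887]
ee_rot: [-3.138, -0.005, -0.785]
ft_force: [-0.7, 0.6, -0.5]
grip_width: 1.001
grasp_force: 0.0
```

```bash
python3 - <<'E'
from h import *
plan((.431,-.328,.19,-45),)
p=ctrl.camera('top'); print([(t,d['confidence'],d['xyz']) for t in ('bearing_mid','squat_filter_mid','pads_mid') for d in ctrl.spot_point(t,p)[:2]])
E
```

```text
t 23.15 pos [ 0.6157 -0.1304  0.1887] yaw -44.98 grip 1.001 0.0 F [-0.7  0.6 -0.5] j [ 0.25  0.56 -0.14  1.59  0.09  0.99 -2.27]
[0.431, -0.328, 0.19] -45 -> [ 0.15   4.505 -0.037] az 0.004
[('bearing_mid', 0.51, [0.6167, -0.1262, 0.0171])]
```

Request:
play_rows:
  deltas:
    - {"x": 0.15, "y": 4.5, "z": 0, "ax": 0, "ay": 0, "az": -13, "claw": -1}
    - {"x": 0.15, "y": 4.5, "z": 0, "ax": 0, "ay": 0, "az": -13, "claw": -1}
    - {"x": 0.15, "y": 4.5, "z": 0, "ax": 0, "ay": 0, "az": -13, "claw": -1}
    - {"x": 0.15, "y": 4.5, "z": 0, "ax": 0, "ay": 0, "az": -13, "claw": -1}
    - {"x": 0.15, "y": 4.5, "z": 0, "ax": 0, "ay": 0, "az": -13, "claw": -1}
    - {"x": 0.15, "y": 4.5, "z": 0, "ax": 0, "ay": 0, "az": -13, "claw": -1}
    - {"x": 0.15, "y": 4.5, "z": 0, "ax": 0, "ay": 0, "az": -13, "claw": -1}
    - {"x": 0.15, "y": 4.5, "z": 0, "ax": 0, "ay": 0, "az": -13, "claw": -1}
    - {"x": 0.15, "y": 4.5, "z": 0, "ax": 0, "ay": 0, "az": -13, "claw": -1}

```text
t: 24.48
eef_pos: [0.43, -0.327, 0.1846]
ee_rot: [-3.141, 0.0, 0.348]
ft_force: [-0.6, -0.7, -0.1]
grip_width: 1.001
grasp_force: 0.0
```

```bash
python3 - <<'E'
from h import *
p=look('slim_filter_mid',.095,'w_sl.png')
settled((.431,-.328,.13,20),(.431,-.328,.075,20))
E
```

```text
mask 0.87 c 438.0 -322.9 wh 42 52 ang 86.6
[ 0.43   -0.3273  0.1849] [3.142 0.    0.35 ]
[ 0.43   -0.3273  0.1849] [ 3.142 -0.     0.35 ]
[ 0.4299 -0.3274  0.185 ] [ 3.141 -0.     0.349]
t 24.77 pos [ 0.4299 -0.3274  0.185 ] yaw 20.02 grip 1.001 0.0 F [-0.3  0.1  0. ] j [ 0.91  0.47 -0.45  1.83  0.25  0.9  -0.88]
[0.431, -0.328, 0.13] 20 -> [0.014 0.015 0.916] az 0.004
[0.431, -0.328, 0.075] 20 -> [0.014 0.015 1.833] az 0.004
```

View pics/w_sl.png

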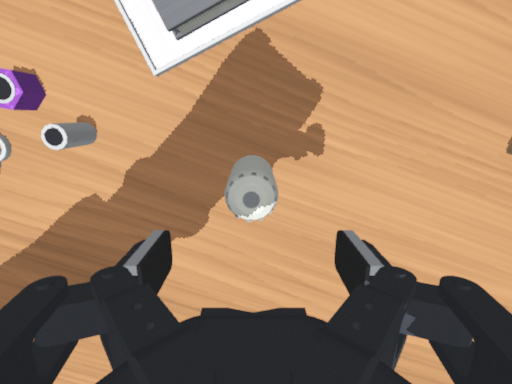

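Request:
play_rows:
  deltas:
    - {"x": 0.02, "y": -0.03, "z": 0.5, "ax": 0, "ay": 0, "az": 0, "claw": -1}
    - {"x": 0.02, "y": -0.03, "z": 1.0, "ax": 0, "ay": 0, "az": 0, "claw": -1}
    - {"x": 0.02, "y": -0.03, "z": 1.5, "ax": 0, "ay": 0, "az": 0, "claw": -1}
    - {"x": 0.02, "y": -0.03, "z": 1.9, "ax": 0, "ay": 0, "az": 0, "claw": -1}
    - {"x": 0.02, "y": -0.03, "z": 1.9, "ax": 0, "ay": 0, "az": 0, "claw": 1}
    - {"x": 0.02, "y": -0.03, "z": 1.9, "ax": 0, "ay": 0, "az": 0, "claw": 1}
    - {"x": 0.02, "y": -0.03, "z": 1.9, "ax": 0, "ay": 0, "az": 0, "claw": 1}
    - {"x": 0.02, "y": -0.03, "z": 1.9, "ax": 0, "ay": 0, "az": 0, "claw": 1}
    - {"x": 0.02, "y": -0.03, "z": 1.9, "ax": 0, "ay": 0, "az": 0, "claw": 1}
    - {"x": 0.02, "y": -0.03, "z": 1.9, "ax": 0, "ay": 0, "az": 0, "claw": 1}

```text
t: 26.02
eef_pos: [0.4308, -0.3257, 0.0722]
ee_rot: [3.14, -0.001, 0.35]
ft_force: [-0.3, 1.8, 6.0]
grip_width: 0.524
grasp_force: 61.8
```

```bash
python3 - <<'E'
from h import *
plan((.431,-.328,.19,20),(.5,-.1,.2,20),(.6208,.2173,.17,20))
E
```

```text
t 26.02 pos [ 0.4308 -0.3257  0.0722] yaw 20.03 grip 0.524 61.8 F [-0.3  1.8  6. ] j [ 0.85  0.62 -0.37  1.95  0.36  0.64 -0.98]
[0.431, -0.328, 0.19] 20 -> [-0.009  0.041 -1.964] az 0.006
[0.5, -0.1, 0.2] 20 -> [ 2.374 -3.135 -2.133] az 0.006
[0.6208, 0.2173, 0.17] 20 -> [ 6.076 -7.415 -1.636] az 0.006
```

Request:
play_rows:
  deltas:
    - {"x": 0, "y": 0, "z": -0.8, "ax": 0, "ay": 0, "az": 0, "claw": 1}
    - {"x": 0, "y": 0, "z": -1.6, "ax": 0, "ay": 0, "az": 0, "claw": 1}
    - {"x": 1.2, "y": -1.6, "z": -1.8, "ax": 0, "ay": 0, "az": 0, "claw": 1}
    - {"x": 2.37, "y": -3.1, "z": -1.8, "ax": 0, "ay": 0, "az": 0, "claw": 1}
    - {"x": 2.37, "y": -3.1, "z": -1.8, "ax": 0, "ay": 0, "az": 0, "claw": 1}
    - {"x": 4.0, "y": -5.0, "z": -1.7, "ax": 0, "ay": 0, "az": 0, "claw": 1}
    - {"x": 6.0, "y": -7.3, "z": -1.63, "ax": 0, "ay": 0, "az": 0, "claw": 1}
    - {"x": 6.07, "y": -7.41, "z": -1.63, "ax": 0, "ay": 0, "az": 0, "claw": 1}
    - {"x": 6.07, "y": -7.41, "z": -1.63, "ax": 0, "ay": 0, "az": 0, "claw": 1}
    - {"x": 6.07, "y": -7.41, "z": -1.63, "ax": 0, "ay": 0, "az": 0, "claw": 1}

```text
t: 27.28
eef_pos: [0.5944, 0.1478, 0.1704]
ee_rot: [3.141, 0.0, 0.349]
ft_force: [1.5, -0.7, -2.7]
grip_width: 0.522
grasp_force: 63.1
```

Request:
play_rows:
  deltas:
    - {"x": 0, "y": 0, "z": 0, "ax": 0, "ay": 0, "az": 0, "claw": 1}
    - {"x": 0, "y": 0, "z": 0, "ax": 0, "ay": 0, "az": 0, "claw": 1}

```text
t: 27.52
eef_pos: [0.5936, 0.146, 0.17]
ee_rot: [3.141, 0.001, 0.35]
ft_force: [-0.4, -1.1, -3.1]
grip_width: 0.521
grasp_force: 63.2
```

```bash
python3 - <<'E'
from h import *
settled((.6208,.2173,.1,20))
E
```

```text
[0.5937 0.1448 0.17  ] [3.141e+00 1.000e-03 3.490e-01]
[0.5938 0.1443 0.1702] [3.14e+00 1.00e-03 3.48e-01]
[0.5939 0.1443 0.1704] [3.141e+00 1.000e-03 3.470e-01]
t 27.68 pos [0.5939 0.1443 0.1704] yaw 19.89 grip 0.523 63.2 F [ 0.6 -0.5 -2.8] j [-0.    0.59 -0.45  1.65  0.3   0.97 -1.78]
[0.6208, 0.2173, 0.1] 20 -> [ 0.836 -0.993  1.171] az -0.022
```

Request:
play_rows:
  deltas:
    - {"x": 0.84, "y": -0.98, "z": 0.2, "ax": 0, "ay": 0, "az": 0, "claw": 1}
    - {"x": 0.84, "y": -0.98, "z": 0.5, "ax": 0, "ay": 0, "az": 0, "claw": 1}
    - {"x": 0.84, "y": -0.98, "z": 0.9, "ax": 0, "ay": 0, "az": 0, "claw": 1}
    - {"x": 0.84, "y": -0.98, "z": 1.2, "ax": 0, "ay": 0, "az": 0, "claw": 1}
    - {"x": 0.84, "y": -0.98, "z": 1.2, "ax": 0, "ay": 0, "az": 0, "claw": 1}
    - {"x": 0.84, "y": -0.98, "z": 1.2, "ax": 0, "ay": 0, "az": 0, "claw": 1}
    - {"x": 0.84, "y": -0.98, "z": 1.2, "ax": 0, "ay": 0, "az": 0, "claw": 1}

```text
t: 28.55
eef_pos: [0.6219, 0.2188, 0.0995]
ee_rot: [-3.142, -0.002, 0.349]
ft_force: [0.5, 0.7, -3.9]
grip_width: 0.522
grasp_force: 63.2
```

```bash
python3 - <<'E'
from h import *
settled((.6208,.2173,.0752,20))
E
```

```text
[0.6218 0.2189 0.0994] [-3.142e+00 -2.000e-03  3.490e-01]
[0.6216 0.2189 0.0993] [-3.142e+00 -1.000e-03  3.490e-01]
[0.6216 0.2189 0.0991] [ 3.142e+00 -1.000e-03  3.490e-01]
t 28.7 pos [0.6216 0.2189 0.0991] yaw 20.02 grip 0.523 63.2 F [ 0.1 -0.5 -2.2] j [-0.14  0.73 -0.41  1.59  0.35  0.9  -1.9 ]
[0.6208, 0.2173, 0.0752] 20 -> [-0.022  0.02   0.398] az 0.004
```

Request:
play_rows:
  deltas:
    - {"x": -0.01, "y": 0.02, "z": 0.2, "ax": 0, "ay": 0, "az": 0, "claw": 1}
    - {"x": -0.01, "y": 0.02, "z": 0.3, "ax": 0, "ay": 0, "az": 0, "claw": 1}
    - {"x": -0.01, "y": 0.02, "z": 0.36, "ax": 0, "ay": 0, "az": 0, "claw": 1}
    - {"x": -0.01, "y": 0.02, "z": 0.395, "ax": 0, "ay": 0, "az": 0, "claw": 1}
    - {"x": -0.01, "y": 0.02, "z": 0.395, "ax": 0, "ay": 0, "az": 0, "claw": 1}

```text
t: 29.32
eef_pos: [0.621, 0.2175, 0.0753]
ee_rot: [3.141, 0.0, 0.35]
ft_force: [-1.7, -1.1, 2.8]
grip_width: 0.517
grasp_force: 63.6
```

Request:
play_rows:
  deltas:
    - {"x": 0, "y": 0, "z": 0.01, "ax": 0, "ay": 0, "az": 0, "claw": 1}
    - {"x": 0, "y": 0, "z": 0.01, "ax": 0, "ay": 0, "az": 0, "claw": -1}
    - {"x": 0, "y": 0, "z": 0.01, "ax": 0, "ay": 0, "az": 0, "claw": -1}
    - {"x": 0, "y": 0, "z": 0.01, "ax": 0, "ay": 0, "az": 0, "claw": -1}
    - {"x": 0, "y": 0, "z": 0.01, "ax": 0, "ay": 0, "az": 0, "claw": -1}
    - {"x": 0, "y": 0, "z": -0.3, "ax": 0, "ay": 0, "az": 0, "claw": -1}
    - {"x": 0, "y": 0, "z": -1, "ax": 0, "ay": 0, "az": 0, "claw": -1}
    - {"x": 0, "y": 0, "z": -1.9, "ax": 0, "ay": 0, "az": 0, "claw": -1}
    - {"x": 0, "y": 0, "z": -1.9, "ax": 0, "ay": 0, "az": 0, "claw": -1}

```text
t: 30.45
eef_pos: [0.6233, 0.2191, 0.1951]
ee_rot: [-3.141, -0.01, 0.35]
ft_force: [0.3, 0.5, -0.3]
grip_width: 0.998
grasp_force: 0.0
```

```bash
python3 - <<'E'
from h import *
plan((.571,.0005,.15,20),)
p=ctrl.camera('top'); print([(t,d['confidence'],d['xyz']) for t in ('slim_filter_mid','squat_filter_mid') for d in ctrl.spot_point(t,p)[:2]])
E
```

```text
t 30.45 pos [0.6233 0.2191 0.1951] yaw 20.03 grip 0.998 0.0 F [ 0.3  0.5 -0.3] j [-0.12  0.63 -0.45  1.49  0.3   1.08 -1.85]
[0.571, 0.0005, 0.15] 20 -> [-2.075  3.125  0.729] az 0.005
[('squat_filter_mid', 0.8, [0.6768, -0.1939, 0.0338]), ('squat_filter_mid', 0.56, [0.5813, -0.2236, 0.0168])]
```

Request:
play_rows:
  deltas:
    - {"x": -2.07, "y": 3.12, "z": 0.3, "ax": 0, "ay": 0, "az": 0, "claw": -1}
    - {"x": -2.07, "y": 3.12, "z": 0.65, "ax": 0, "ay": 0, "az": 0, "claw": -1}
    - {"x": -2.07, "y": 3.12, "z": 0.65, "ax": 0, "ay": 0, "az": 0, "claw": -1}
    - {"x": -2.07, "y": 3.12, "z": 0.65, "ax": 0, "ay": 0, "az": 0, "claw": -1}
    - {"x": -2.07, "y": 3.12, "z": 0.65, "ax": 0, "ay": 0, "az": 0, "claw": -1}
    - {"x": -2.07, "y": 3.12, "z": 0.65, "ax": 0, "ay": 0, "az": 0, "claw": -1}
    - {"x": -2.07, "y": 3.12, "z": 0.65, "ax": 0, "ay": 0, "az": 0, "claw": -1}

```text
t: 31.48
eef_pos: [0.5688, 0.0009, 0.1496]
ee_rot: [-3.141, -0.0, 0.352]
ft_force: [-0.2, 0.1, 0.1]
grip_width: 1.003
grasp_force: 0.0
```

```bash
python3 - <<'E'
from h import *
p=look('nut_mid',.03,'x.png')
settled()
c=p['color'][120:260,190:330].copy(); cv2.imwrite('pics/w_nut.png',cv2.resize(c,(560,560),interpolation=cv2.INTER_CUBIC)[:,:,::-1])
E
```

```text
spot 0.84 [0.6582 0.0359 0.0158]
spot 0.84 [ 0.4383 -0.0736  0.0141]
spot 0.82 [0.5169 0.0584 0.0142]
mask 0.83 c 485.8 -9.4 wh 55 38 ang 20.1
mask 0.77 c 654.1 39.8 wh 41 37 ang 76.1
[5.687e-01 1.000e-04 1.497e-01] [-3.141 -0.     0.351]
[ 5.686e-01 -2.000e-04  1.497e-01] [-3.141 -0.     0.351]
[ 5.686e-01 -4.000e-04  1.497e-01] [-3.142 -0.     0.35 ]
t 31.77 pos [ 5.686e-01 -4.000e-04  1.497e-01] yaw 20.08 grip 0.998 0.0 F [-0.3  0.7  0.2] j [ 0.25  0.55 -0.45  1.79  0.31  0.86 -1.57]
```

View pics/w_nut.png

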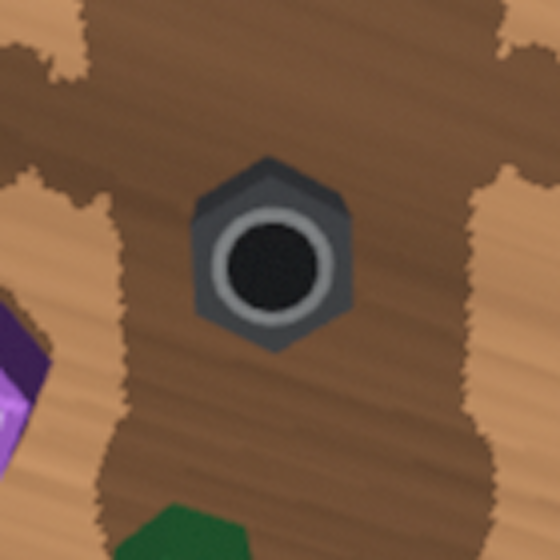

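```bash
python3 - <<'E'
from h import *
p=ctrl.camera('wrist'); X=ray(p,258,186.5,.03); print(X)
plan((X[0],X[1],.032,21.3))
E
```

```text
[ 0.57330477 -0.00295135  0.03      ]
t 31.82 pos [ 0.5686 -0.0006  0.1497] yaw 20.06 grip 1.0 0.0 F [-0.2 -0.7  0. ] j [ 0.25  0.55 -0.45  1.79  0.31  0.86 -1.57]
[np.float64(0.5733047654737562), np.float64(-0.0029513522763245856), 0.032] 21.3 -> [0.06  0.064 1.962] az -0.247
```

Request:
play_rows:
  deltas:
    - {"x": 0.06, "y": 0.05, "z": 0.5, "ax": 0, "ay": 0, "az": -0.25, "claw": -0.4}
    - {"x": 0.06, "y": 0.05, "z": 1.0, "ax": 0, "ay": 0, "az": -0.25, "claw": -0.4}
    - {"x": 0.06, "y": 0.05, "z": 1.5, "ax": 0, "ay": 0, "az": -0.25, "claw": -0.4}
    - {"x": 0.06, "y": 0.05, "z": 1.97, "ax": 0, "ay": 0, "az": -0.25, "claw": -0.4}
    - {"x": 0.06, "y": 0.05, "z": 1.97, "ax": 0, "ay": 0, "az": -0.25, "claw": -0.4}
    - {"x": 0.06, "y": 0.05, "z": 1.97, "ax": 0, "ay": 0, "az": -0.25, "claw": 1}
    - {"x": 0.06, "y": 0.05, "z": 1.97, "ax": 0, "ay": 0, "az": -0.25, "claw": 1}
    - {"x": 0.06, "y": 0.05, "z": 1.97, "ax": 0, "ay": 0, "az": -0.25, "claw": 1}
    - {"x": 0.06, "y": 0.05, "z": 1.97, "ax": 0, "ay": 0, "az": -0.25, "claw": 1}
    - {"x": 0.06, "y": 0.05, "z": 1.97, "ax": 0, "ay": 0, "az": -0.25, "claw": 1}

```text
t: 33.08
eef_pos: [0.5738, -0.0024, 0.0329]
ee_rot: [3.141, -0.002, 0.371]
ft_force: [-0.8, -0.3, 6.3]
grip_width: 0.409
grasp_force: 61.3
```

```bash
python3 - <<'E'
from h import *
plan((.573,-.003,.15,51),(.575,.1605,.15,51))
E
```

```text
t 33.08 pos [ 0.5738 -0.0024  0.0329] yaw 21.27 grip 0.409 61.3 F [-0.8 -0.3  6.3] j [ 0.2   0.71 -0.37  1.88  0.42  0.62 -1.64]
[0.573, -0.003, 0.15] 51 -> [-0.012  0.005 -1.951] az -5.946
[0.575, 0.1605, 0.15] 51 -> [ 1.008 -2.522 -1.951] az -5.946
```

Request:
play_rows:
  deltas:
    - {"x": 0, "y": 0, "z": -0.8, "ax": 0, "ay": 0, "az": 0, "claw": 1}
    - {"x": 0, "y": 0, "z": -1.6, "ax": 0, "ay": 0, "az": 0, "claw": 1}
    - {"x": 0.5, "y": -1.2, "z": -1.95, "ax": 0, "ay": 0, "az": -2, "claw": 1}
    - {"x": 1.0, "y": -2.5, "z": -1.95, "ax": 0, "ay": 0, "az": -4, "claw": 1}
    - {"x": 1.0, "y": -2.52, "z": -1.95, "ax": 0, "ay": 0, "az": -5.94, "claw": 1}
    - {"x": 1.0, "y": -2.52, "z": -1.95, "ax": 0, "ay": 0, "az": -5.94, "claw": 1}
    - {"x": 1.0, "y": -2.52, "z": -1.95, "ax": 0, "ay": 0, "az": -5.94, "claw": 1}
    - {"x": 1.0, "y": -2.52, "z": -1.95, "ax": 0, "ay": 0, "az": -5.94, "claw": 1}

```text
t: 34.08
eef_pos: [0.5742, 0.1582, 0.1483]
ee_rot: [3.141, 0.001, 0.887]
ft_force: [0.3, -2.0, -0.9]
grip_width: 0.409
grasp_force: 60.7
```

```bash
python3 - <<'E'
from h import *
p=ctrl.camera('wrist'); q=ctrl.camera('scene')
settled((.575,.1605,.08,51),(.575,.1605,.0359,51))
img=p['color'].copy(); boxdraw(p,img,[.602,.194],np.radians(-38.9),.042,.072,.01,0,1)
for c in [(.575,.1605),(.6208,.2173)]: cv2.circle(img,np.int32(proj(p,[*c,.003])),3,(255,0,0),-1)
b=cv2.resize(q['color'][60:280,200:400],(349,384),interpolation=cv2.INTER_CUBIC)
v=np.hstack([img[:,40:470],b]); cv2.imwrite('pics/hov.png',v[:,:,::-1])
E
```

```text
[0.5742 0.159  0.1484] [3.141 0.    0.888]
[0.5741 0.1592 0.1485] [3.141 0.    0.888]
[0.5741 0.1594 0.1485] [3.141 0.    0.889]
t 34.33 pos [0.5741 0.1594 0.1485] yaw 50.91 grip 0.407 60.7 F [ 0.1  0.3 -1. ] j [ 0.06  0.62 -0.6   1.72  0.42  0.93 -1.39]
[0.575, 0.1605, 0.08] 51 -> [2.300e-02 1.000e-03 1.141e+00] az -0.018
[0.575, 0.1605, 0.0359] 51 -> [0.023 0.    1.876] az -0.018
```

View pics/hov.png

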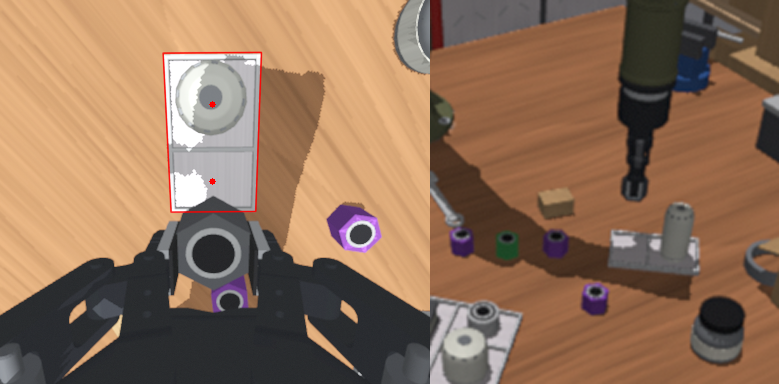

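Request:
play_rows:
  deltas:
    - {"x": 0.01, "y": 0, "z": 0.5, "ax": 0, "ay": 0, "az": 0, "claw": 1}
    - {"x": 0.01, "y": 0, "z": 0.9, "ax": 0, "ay": 0, "az": 0, "claw": 1}
    - {"x": 0.01, "y": 0, "z": 1.3, "ax": 0, "ay": 0, "az": 0, "claw": 1}
    - {"x": 0.01, "y": 0, "z": 1.6, "ax": 0, "ay": 0, "az": 0, "claw": 1}
    - {"x": 0.01, "y": 0, "z": 1.6, "ax": 0, "ay": 0, "az": 0, "claw": 1}
    - {"x": 0.01, "y": 0, "z": 1.6, "ax": 0, "ay": 0, "az": 0, "claw": 1}

```text
t: 35.08
eef_pos: [0.5748, 0.1609, 0.0532]
ee_rot: [3.141, -0.001, 0.89]
ft_force: [-0.1, 0.9, -1.5]
grip_width: 0.41
grasp_force: 60.7
```

```bash
python3 - <<'E'
from h import *
settled((.575,.1605,.0359,51))
E
```

```text
[0.5749 0.161  0.0534] [ 3.141e+00 -1.000e-03  8.900e-01]
[0.575  0.1609 0.0535] [ 3.141e+00 -1.000e-03  8.900e-01]
[0.5749 0.1608 0.0534] [ 3.141e+00 -1.000e-03  8.900e-01]
t 35.23 pos [0.5749 0.1608 0.0534] yaw 50.97 grip 0.407 60.7 F [-0.5 -1.2 -1.4] j [ 0.01  0.73 -0.52  1.8   0.52  0.74 -1.48]
[0.575, 0.1605, 0.0359] 51 -> [-0.004  0.004  0.292] az -0.006
```

Request:
play_rows:
  deltas:
    - {"x": 0, "y": 0, "z": 0.15, "ax": 0, "ay": 0, "az": 0, "claw": 1}
    - {"x": 0, "y": 0, "z": 0.22, "ax": 0, "ay": 0, "az": 0, "claw": 1}
    - {"x": 0, "y": 0, "z": 0.26, "ax": 0, "ay": 0, "az": 0, "claw": 1}
    - {"x": 0, "y": 0, "z": 0.29, "ax": 0, "ay": 0, "az": 0, "claw": 1}
    - {"x": 0, "y": 0, "z": 0.295, "ax": 0, "ay": 0, "az": 0, "claw": 1}

```text
t: 35.85
eef_pos: [0.5741, 0.1605, 0.0359]
ee_rot: [3.141, 0.0, 0.89]
ft_force: [-4.9, -2.6, 13.6]
grip_width: 0.407
grasp_force: 62.5
```

Request:
play_rows:
  deltas:
    - {"x": 0, "y": 0, "z": -0.01, "ax": 0, "ay": 0, "az": 0, "claw": -0.15}
    - {"x": 0, "y": 0, "z": -0.01, "ax": 0, "ay": 0, "az": 0, "claw": -0.15}
    - {"x": 0, "y": 0, "z": -0.01, "ax": 0, "ay": 0, "az": 0, "claw": -0.15}
    - {"x": 0, "y": 0, "z": -0.2, "ax": 0, "ay": 0, "az": 0, "claw": -0.15}
    - {"x": 0, "y": 0, "z": -1, "ax": 0, "ay": 0, "az": 0, "claw": -0.15}
    - {"x": 0, "y": 0, "z": -2, "ax": 0, "ay": 0, "az": 0, "claw": -0.5}
    - {"x": 0, "y": 0, "z": -3, "ax": 0, "ay": 0, "az": 0, "claw": -0.5}
    - {"x": 0, "y": 0, "z": -3, "ax": 0, "ay": 0, "az": 0, "claw": -0.5}
    - {"x": -2, "y": 0, "z": -3, "ax": 0, "ay": 0, "az": 0, "claw": -0.5}
    - {"x": -2, "y": 0, "z": -3, "ax": 0, "ay": 0, "az": 0, "claw": -0.5}

```text
t: 37.1
eef_pos: [0.4972, 0.0663, 0.2142]
ee_rot: [-3.141, 0.001, 0.891]
ft_force: [0.2, -1.2, -0.2]
grip_width: 0.746
grasp_force: 0.0
```

```bash
python3 - <<'E'
from h import *
plan(); p=ctrl.camera('top'); q=ctrl.camera('scene')
a=cv2.resize(p['color'][130:240,130:350],(800,400),interpolation=cv2.INTER_CUBIC)
b=cv2.resize(q['color'][180:300,150:390],(400,200),interpolation=cv2.INTER_CUBIC)
v=np.zeros((600,800,3),np.uint8); v[:400]=a; v[400:,:400]=b; cv2.imwrite('pics/end.png',v[:,:,::-1])
E
```

```text
t 37.1 pos [0.4972 0.0663 0.2142] yaw 51.03 grip 0.746 0.0 F [ 0.2 -1.2 -0.2] j [ 0.29  0.41 -0.67  1.88  0.31  0.96 -1.2 ]
```

View pics/end.png

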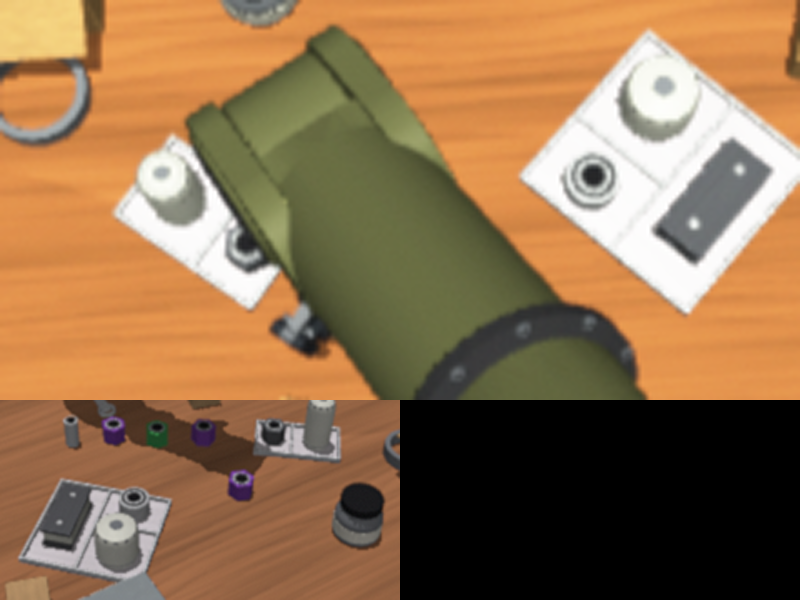

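The pads (710,200), squat filter (660,95) and bearing (592,175) sit in their cells of the large tray. The slim filter (165,180) stands upright and the nut (247,245) lies flat in the small tray. The arm is clear of everything.

```bash
python3 -c "
from workcell import ctrl; print(ctrl.close_job())"
```

```text
the job is handed in; nothing more can be done
None
```

Both kits are made up in the order you gave: all five parts were set down on the tray floors in their own cells and let go, and the job was handed in at about 37 s of the 134 s allowed. No verdict came back.

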